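Refit the linkage pin of a potato chipper and try its handle

ROBOT

A 6-joint arm with a two-finger parallel gripper is mounted at the origin on the work surface. World frame = base frame: x ahead of the robot, y to its left, z up, the work surface at z = 0. Lengths are in mm, angles in degrees, forces in N, time in s.
With the tool pointing down it reaches from about 300 to 850 mm from the base axis. Payload 4.2 kg.
Tool frame: the origin (TCP) lies between the finger pads; the fingertips stand 11 mm ahead of it and the grasp point (between the pads) lies 8 mm behind it (env.tips_ahead is the distance from the TCP to the fingertips, in mm); z points along the fingers, y is the line along which they close (so a half turn about z gives the same grasp; the last joint's range is limited). The gripper opens to 91 mm and grips with 3 to 60 N. Pads are 32 mm wide; open, the fingers measure 118 mm over their backs; the gripper's body (76 mm by 178 mm) begins 60 mm behind the grasp point.
Start: joints at [-74.714, 18.312, 89.639, -0, 72.044, -1.146], TCP at [162.662, -551.531, 197.976] pointing down, gripper open.
Joint ranges: [-177.97, 177.97], [-48.28, 115.42], [12.27, 149.76], [-77.06, 257.06], [2.81, 150.46], [-146.56, 146.56]. Speed limits (degrees/s): [147.25, 147.25, 180, 180, 180, 180].

INTERFACE

Orientations are given as [roll, pitch, yaw] about the fixed x, y, z axes, in that order (R = Rz(yaw) Ry(pitch) Rx(roll)).
In Python, from workcell import env, cams gives the robot as it stands.
- The arm moves only by the tool step_arm, never from a script. Its arguments are lists of equal length, an entry for each row: "linear": the shift along the tool's x, y, z in units of 30 cm (1.0 is 30 cm), a list of three; "turn": the turn about the tool's z in units of 360 degrees (1.0 is 360 degrees). In form: {"linear": [[tx, ty, tz], ...], "turn": [turn, ...]}. A call has 1 to 20 rows; each row is the pose to reach, as a shift and turn from the pose commanded when the call began, along the tool's axes at that moment, turning the shorter way round; what a row does not reach only later rows make up. A row lasts 1/8 s, in which the tool goes at most 62.5 mm and 10.7 degrees, less where a joint would pass 70% of its speed; a pose out of reach is approached as far as the arm can. A call with a number of a shift or a turn outside -1 to 1 is refused whole. A call with a gripper value outside its range is refused whole. "fingers" is the closure, from -1 (fully open) to 1 (shut), so that 0 is half open, set as the call begins (left out, the last holds). The fingers move at their own pace and stop on an object; "force" is the grip in N (left out, the last holds). Time passes only in rows, so rows that repeat a pose let the fingers close. It gives the time, the measured TCP pose, the force, the opening and the grip force at its end, in the units of the state.
- env.state(): the state, without advancing time (a new reading comes with each control period).
- cams.grab_frame(name): name is "scene" or "top" or "wrist"; returns a dict with "color" (400x640x3 uint8, blue, green, red), "fx", "fy", "cx", "cy" (pixels), "extrinsics" (4x4, takes a point from camera to world coordinates); the wrist camera has in their place "tool_from_camera" (4x4, takes a point from camera to tool coordinates, whose origin is the TCP and whose axes are the flange's). Camera axes: x right, y down, z forward; pixel columns grow to the right and rows downward; lengths in mm; the calibration is good to about 2 mm. The wrist camera is an equidistant fisheye: a pixel r from the principal point sees the ray r / f radians off the axis. A picture is of the moment at which its call begins: read the wrist's pose just before it. There is no depth.
- env.job_done(): hands the job in; it is judged then, once.
The state is a dict: "time_s": time; "qpos": joint angles; "qvel": joint speeds; "effort": joint torques, N m; "ee_pos": TCP position; "ee_rot": TCP orientation; "force": force on the tool from outside, world axes, zero at the start; "torque": the same for the moment, N m; "gripper_width": finger opening in mm; "gripper_force": force on a finger pad.
Only numpy, scipy, OpenCV 4.12 (cv2) and the standard library are available. Lean on these libraries where they do the work, as an engineer would, in place of code of your own. Each camera call takes 0.05 s, during which the arm holds its last target. There are 200 camera calls.

TASK

The potato chipper has been washed and its linkage pin lies on the chopping board: slide the red pusher back against its rear stop, put the pin through the pusher's two eyes and the slot of the handle from the side facing the robot until its yellow grip sits against the pusher. Then try the machine: swing the handle over to its forward stop so that it drives the pusher, and let it spring back. Leave the tub, can, jar and spice jar where they stand.

Things in the scene. Friction and masses are not known exactly. Their poses are not given: they have to be found in the camera images.
- chipper: lever potato chipper, 106 mm wide, 250 mm long, fixed to the worktop. Origin: on the worktop under the handle's fulcrum; z up; y: the working stroke, from rear stop to cutting grid; x: sideways, roughly away from the robot. Steel trough 100 mm wide, sides 76 mm high; grid frame 123 mm high at y = 118 to 132 mm; rear stop posts 125 mm high at y = -42 to -35 mm, x = -19 to 19 mm
- pusher (a joint): slide of the red pusher along the chipper's y, m: 0 hard against the rear stop (its eyes, then 15 mm to -y of the fulcrum, line up with the slot of the resting handle), growing towards the grid. It drags with about 2.5 N and stays where it is left. With the pin fitted the handle drives it to about 0.073; without the pin the handle moves alone
- eye (a point): centre of the pusher's near eye, on the outer face of the arm facing the robot; height 110 mm, moves with the pusher, axes as the chipper's (x: the way the pin goes in). Two aluminium arms 5 mm thick, 36 mm high, 44 mm over their outer faces, end 18 mm behind the eye; each has a round 11.5 mm hole, on one axis. Between them stands the handle, 12 mm thick, with a slot 13 mm wide, 36 mm long
- pusher_rim (a point): middle of the top edge of the red pusher plate, height 122 mm; 22 mm in x and 52 mm in y from eye. The plate is 12 mm thick along y (6 mm either side of this point), 82 mm wide along x. Studs stand 12 mm out of its grid side, from 20 mm below this edge downwards; the trough ahead of it is open above
- lever (a joint): the handle, rad: 0 at rest against its rear stop (leaning 12 degrees back, to -y, from upright), growing as it swings towards +y to its forward stop at 0.908 (40 degrees past upright). Fulcrum axis: along x, 40 mm above the chipper's origin. Sprung: it takes about 3 N at the grip to start and 10 N at the stop, and returns by itself when let go
- lever_grip (a point): centre of the black cross grip at the handle's end: a bar 22 mm in diameter, 110 mm long along the chipper's x, 220 mm from the fulcrum axis. At rest it is 255 mm high, 46 mm to -y of the fulcrum, and overhangs the eyes: an upright gripper holding the pin there would hit it, so the pin goes in with the tool tilted 25 degrees or more, gripper leaning away from the machine
- board: wooden chopping board, 220 by 140 mm, 18 mm thick, fixed. Origin: centre of its underside. The pin lies on it
- pin: linkage pin, about 80 g, lying with its rod level: a yellow grip block 46 mm long (x), 14 mm wide (y), 30 mm high (z), then a steel rod 9 mm in diameter, 56 mm long, out of its +x end, the last 6 mm tapered to 4 mm. Origin: centre of the underside of the block; x along the rod to its tip; the rod's axis is 15 mm above the origin, mid-height of the block
- pin_shoulder (a point): where the rod leaves the grip block, on the rod's axis (23 mm in x from the pin's origin). Fully home it touches eye
- pin_tip (a point): tip of the rod, 56 mm past the shoulder. Fully home it stands 12 mm out of the far arm
- tub: white open tub, 140 by 120 mm, 60 mm high, standing beyond the grid; origin: centre of its underside. Bystander, leave alone
- can: drink can, 66 mm in diameter, 115 mm high; origin: centre of its underside. Bystander, leave alone
- jar: amber jar with steel lid, 80 mm in diameter, 130 mm high; origin: centre of its underside. Bystander, leave alone
- spice: small jar with green lid, 44 mm in diameter, 100 mm high; origin: centre of its underside. Bystander, leave alone

How it is judged (in metres and radians):
On the way, in this order (a step that is already met when the one before it is completed fails the run):
1. the pusher is back against its rear stop (within 5 mm) (value of joint pusher below 0.005 m), for 0.2 s.
2. the pin is through both eyes, its grip within 8 mm of the pusher's arm (distance between pin_shoulder and eye below 0.008 m and x of pin_tip in the frame of eye above 0.048 m and angle between the x axis of pin and the x axis of eye, either way round below 0.15 rad), for 0.2 s.
3. with the pin in, the handle is swung to its forward stop (over 0.86 rad) and has driven the pusher forward (over 62 mm) (all of step 2 and value of joint lever above 0.86 rad and value of joint pusher above 0.062 m), for 0.1 s.
4. the handle has sprung back and brought the pusher with it (value of joint lever below 0.06 rad and value of joint pusher below 0.008 m), for 0.2 s.
At the end, for the whole second after the job is handed in: The pin is through both eyes, grip within 8 mm of the arm, tip out at the far side, axis within 0.15 rad of the eyes'; the handle is back (under 0.06 rad), the pusher at the rear (under 8 mm), the pin still; tub, can, jar and spice jar within 30 mm of their starts (all of step 2 and all of step 4 and linear speed of pin below 0.02 m/s and distance of each of tub, can, jar, spice from where it was at the start of the episode below 0.03 m); the robot touches nothing.
It fails at once if the tub is pushed away or knocked over (distance of tub from where it was at the start of the episode above 0.03 m or angle between tub's own z axis and vertical above 0.3 rad).
It fails at once if the can is pushed away or knocked over (distance of can from where it was at the start of the episode above 0.03 m or angle between can's own z axis and vertical above 0.3 rad).
It fails at once if the jar is pushed away or knocked over (distance of jar from where it was at the start of the episode above 0.03 m or angle between jar's own z axis and vertical above 0.3 rad).
It fails at once if the spice jar is pushed away or knocked over (distance of spice from where it was at the start of the episode above 0.03 m or angle between spice's own z axis and vertical above 0.3 rad).
It also fails if it takes over 72 s, if anything falls off the work surface, if the arm or the gripper's body presses on something with over 40 N, if the wrist force passes 120 N, or if a joint passes its speed limit or range.

## Working session

There is one attempt and no reset: what is moved stays moved. The work goes in short steps, Python scripts to look and compute and a tool call to move; the robot and the scene stay as the last step left them, time stands still between calls to the robot, and variables do not carry over. Pictures are saved under pics/ and viewed, at most 10 in all, crops included, and the job is handed in when it is done.

Besides the shell and the picture viewer there is one more tool, called after "Request:" by a JSON object that holds its "name" and its "arguments". step_arm: Moves the arm, as the interface text tells. Its arguments: {"type":"object","properties":{"linear":{"type":"array"},"turn":{"type":"array"},"fingers":{"type":"number"},"force":{"type":"number"}},"required":["linear","turn"]}

```bash
ls; mkdir -p pics
python3 - <<'E'
from workcell import env, cams
import cv2,numpy as np
print(env.state())
for n in ("scene","top"):
    f=cams.grab_frame(n); cv2.imwrite(f"pics/{n}0.png",f["color"]); print(n,f["fx"],f["fy"],f["cx"],f["cy"],np.round(f["extrinsics"],3).tolist())
f=cams.grab_frame("wrist"); print({k:(v if k!="color" else 0) for k,v in f.items()})
E
```

```text
pics
{'time_s': 0.0, 'qpos': array([-7.47126802e+01,  1.83510410e+01,  8.97060297e+01,  3.19987769e-04,
        7.20421110e+01, -1.14536613e+00]), 'qvel': array([-0.02728953,  0.06330301,  0.02262024,  0.08066373, -0.0551712 ,
        0.00869023]), 'effort': array([-2.75551924e-03, -4.12466168e+01, -2.31976354e+01,  7.26283388e-02,
        4.57508722e-02, -1.33773838e-04]), 'ee_pos': array([ 162.53128673, -551.00740016,  197.12885503]), 'ee_rot': array([-1.79900844e+02, -2.28671835e-03,  1.64325851e+01]), 'force': array([-0.19189619, -0.004196  ,  0.63028088]), 'torque': array([-0.00661056, -0.02847782,  0.00797973]), 'gripper_force': 0.0, 'gripper_width': 91.18956867871046}
scene 518.5887258681634 518.5887258681634 322.990601792107 203.48416354797686 [[0.749, 0.353, -0.561, 1368.779], [0.662, -0.419, 0.621, -875.088], [-0.016, -0.837, -0.547, 921.55], [0.0, 0.0, 0.0, 1.0]]
top 442.2171666603633 442.2171666603633 317.38485211004024 204.2944182397031 [[-0.014, -0.997, 0.074, 507.821], [-1.0, 0.014, 0.0, -12.774], [-0.001, -0.074, -0.997, 1371.604], [0.0, 0.0, 0.0, 1.0]]
{'color': 0, 'fx': 309.70691628693146, 'fy': 309.70691628693146, 'cx': 319.5214585135711, 'cy': 200.79722777264183, 'tool_from_camera': array([[-9.77107019e-04, -9.56300917e-01, -2.92382628e-01,
         8.24506800e+01],
       [ 9.99999497e-01, -1.00091703e-03, -6.81594910e-05,
        -2.79161460e-01],
       [-2.27469768e-04, -2.92382547e-01,  9.56301414e-01,
        -1.87708570e+02],
       [ 0.00000000e+00,  0.00000000e+00,  0.00000000e+00,
         1.00000000e+00]])}
```

View pics/scene0.png

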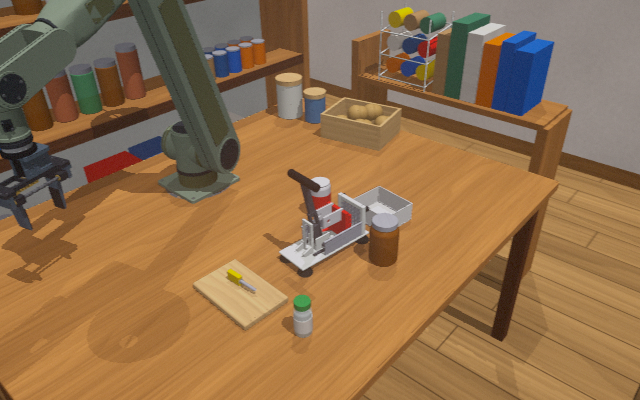

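View pics/top0.png

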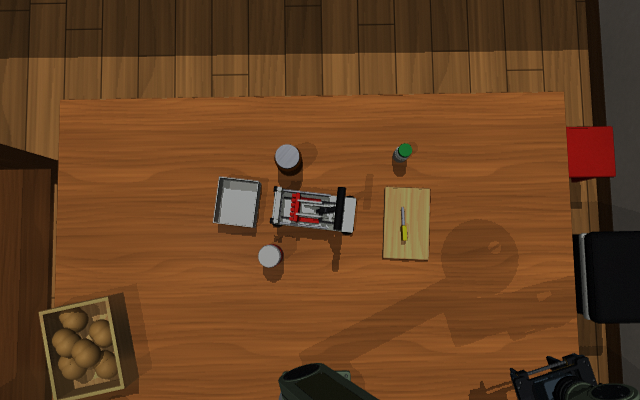

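The scene view shows the chipper mid-table, with the pusher forward and the handle at rest. The pin lies on the board, grip towards the robot. In the top view the pin is near (404,225), the handle bar near (341,208), the red plate near (296,208) and the board near (406,223). Next I'll get rough positions from the top view.

```bash
cat > h.py <<'E'
import numpy as np, cv2
from scipy.spatial.transform import Rotation as R
from workcell import env, cams
def pose():
    s=env.state(); T=np.eye(4); T[:3,:3]=R.from_euler('xyz',s['ee_rot'],degrees=True).as_matrix(); T[:3,3]=s['ee_pos']; return T
def grab(n):
    T=pose() if n=="wrist" else None
    f=cams.grab_frame(n); f['E']=T@f['tool_from_camera'] if n=="wrist" else f['extrinsics']; f['n']=n; return f
def rays(f,uv):
    uv=np.atleast_2d(np.asarray(uv,float)); p=np.c_[(uv[:,0]-f['cx'])/f['fx'],(uv[:,1]-f['cy'])/f['fy']]
    if f['n']=="wrist":
        r=np.linalg.norm(p,axis=1)[:,None]+1e-9; d=np.c_[p/r*np.sin(r),np.cos(r)]
    else: d=np.c_[p,np.ones(len(p))]
    return d@f['E'][:3,:3].T
def at(f,uv,z):
    d=rays(f,uv); o=f['E'][:3,3]; return o+d*((z-o[2])/d[:,2])[:,None]
def proj(f,P):
    q=(np.atleast_2d(P)-f['E'][:3,3])@f['E'][:3,:3]
    if f['n']=="wrist":
        r=np.linalg.norm(q[:,:2],axis=1)[:,None]; p=q[:,:2]/(r+1e-9)*np.arctan2(r,q[:,2:])
    else: p=q[:,:2]/q[:,2:]
    return p*[f['fx'],f['fy']]+[f['cx'],f['cy']]
def blobs(f,lo,hi,roi=None,n=3,amin=8):
    m=cv2.inRange(cv2.cvtColor(f['color'],cv2.COLOR_BGR2HSV),lo,hi)
    if roi: k=np.zeros_like(m); x0,y0,x1,y1=roi; k[y0:y1,x0:x1]=255; m&=k
    c=sorted(cv2.findContours(m,cv2.RETR_EXTERNAL,cv2.CHAIN_APPROX_NONE)[0],key=cv2.contourArea,reverse=True)[:n]
    return [(cv2.contourArea(k),cv2.minAreaRect(k),cv2.boxPoints(cv2.minAreaRect(k))) for k in c if cv2.contourArea(k)>=amin]
E
python3 - <<'E'
from h import *
np.set_printoptions(precision=1,suppress=True)
f=grab("top")
for nm,lo,hi,roi,z in (("yellow",(22,150,80),(34,255,255),(380,180,435,265),48),("black",(0,0,0),(179,255,45),(325,180,352,235),262),("red",(0,150,80),(6,255,255),(270,180,330,240),122),("steel",(0,0,70),(179,70,255),(265,180,360,240),60)):
    for a,r,b in blobs(f,lo,hi,roi,2): print(nm,a,np.array(r[0]),r[1:],at(f,b,z).tolist() and at(f,[r[0]],z), at(f,b,z)[:,:2].tolist())
E
```

```text
yellow 48.0 [404.3 232.5] ((15.109210968017578, 4.295003890991211), 85.60128784179688) [[ 517.4 -271.2   48. ]] [[539.5261691566438, -263.6583984507009], [540.3287997631787, -276.4877224101401], [495.38997610698766, -278.6455537098635], [494.5913279924184, -265.8482983783291]]
black 362.5 [333.8 207.7] ((19.033918380737305, 43.39449691772461), 6.115502834320068) [[580.6 -54.  262. ]] [[529.4345342025774, -23.581116358163406], [638.0252666826785, -36.87094940451084], [632.1979671862897, -84.53505131340496], [523.6909473244468, -70.90844448329796]]
black 14.0 [346. 233.] ((2.0, 10.0), 90.0) [[516.8 -83.3 262. ]] [[519.4951917645357, -70.82938802173972], [519.1409103085239, -95.86757691883209], [514.1445160407372, -95.76892300072153], [514.4985521315722, -70.7390652582949]]
red 149.0 [294.2 206.4] ((7.951070785522461, 27.71831512451172), 6.34019136428833) [[595.2  53.2 122. ]] [[557.6291605556119, 69.03149361927515], [635.7376104221229, 59.608821042143475], [632.9133656510287, 37.19961768497031], [554.8308907113017, 46.72352365419137]]
red 65.5 [308.5 219.7] ((19.43595314025879, 4.417261123657227), 6.34019136428833) [[556.9  13.1 122. ]] [[554.1314258776201, 41.147693499510105], [566.525831445586, 39.63181347750043], [559.6801114701013, -14.902008418828387], [547.2957559216483, -13.346894501555914]]
steel 349.5 [348.4 214.8] ((12.91804313659668, 35.278419494628906), 10.007979393005371) [[ 572.4 -104.4   60. ]] [[524.6587059855108, -75.53116809284553], [627.6619564241253, -95.61740162446509], [620.41413520499, -133.35244609669664], [517.4945091316542, -113.0567666011569]]
steel 344.5 [315.7 210. ] ((38.172943115234375, 17.60306739807129), 8.530765533447266) [[587.9  -7.6  60. ]] [[571.2672732180063, 52.58391858284803], [623.0221378148851, 44.26578025492312], [604.5218232392239, -67.81443130131184], [552.8744127030395, -59.180312912563]]
```

```bash
cat >> h.py <<'E'
def go(x,y,z,yaw):
    "shift in tool axes (units 300 mm) and turn (units 360 deg) to a downward pose"
    T=pose(); d=T[:3,:3].T@(np.array([x,y,z])-T[:3,3])/300
    cy=np.degrees(np.arctan2(T[1,0],T[0,0])); t=-((yaw-cy+180)%360-180)/360
    print("shift",d.round(4).tolist(),"turn",round(t,4))
E
python3 -c "
from h import *
go(260,-360,340,16.4);go(599,78,340,83)"
```

```text
shift [0.4919, -0.52, -0.4746] turn 0.0001
shift [1.9887, -1.6007, -0.4735] turn -0.1849
```

Request:
{"name": "step_arm", "arguments": {"linear": [[0,0,-0.2],[0,0,-0.4],[0.1,-0.08,-0.4735],[0.99,-0.8,-0.4735],[0.99,-0.8,-0.4735],[0.99,-0.8,-0.4735],[0.99,-0.8,-0.4735],[0.99,-0.8,-0.4735],[0.99,-0.8,-0.4735],[0.99,-0.8,-0.4735]], "turn": [0,0,0,0,0,0,0,0,0,0], "fingers": 1, "force": 30}}

```text
time_s: 1.45
ee_pos: [380.3, -235.8, 339.9]
ee_rot: [-180.0, 0.0, 16.7]
force: [-0.4, 0.2, 0.0]
gripper_width: 0.6
gripper_force: 0.0
```

Request:
{"name": "step_arm", "arguments": {"linear": [[0.995,-0.8,0],[0.995,-0.8,0],[0.995,-0.8,0],[0.995,-0.8,0],[0.995,-0.8,0],[0.995,-0.8,0],[0.995,-0.8,0],[0.995,-0.8,0],[0.995,-0.8,0],[0.995,-0.8,0]], "turn": [-0.185,-0.185,-0.185,-0.185,-0.185,-0.185,-0.185,-0.185,-0.185,-0.185]}}

```text
time_s: 2.7
ee_pos: [597.5, 75.8, 340.7]
ee_rot: [180.0, 0.0, 82.9]
force: [-0.6, 0.9, 0.6]
gripper_width: 0.4
gripper_force: 0.0
```

Run:
```python
from h import *
print(pose().round(2)[:3]); print(env.state()['time_s'],env.state()['gripper_width'])
f=grab("wrist"); np.savez("w1.npz",**{k:v for k,v in f.items()}); cv2.imwrite("pics/w1.png",f["color"])
```

```text
[[ 1.2000e-01  9.9000e-01  0.0000e+00  5.9753e+02]
 [ 9.9000e-01 -1.2000e-01 -0.0000e+00  7.5820e+01]
 [-0.0000e+00  0.0000e+00 -1.0000e+00  3.4067e+02]]
2.7 0.41632823051015355
```

View pics/w1.png

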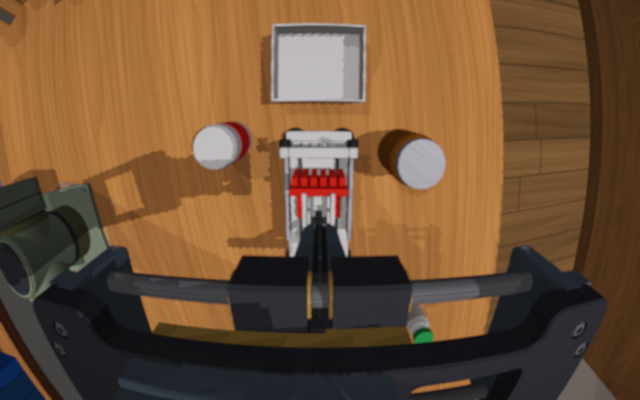

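The wrist view shows the grid frame's top bar near row 152 (cols 280–357). The red plate is near row 188 (cols 290–348), with its studs above it. The tub, can and jar are clear of the machine.

Run:
```python
from h import *
np.set_printoptions(precision=1,suppress=True)
d=np.load("w1.npz"); f={k:d[k] for k in d.files}; f['n']="wrist"
im=f['color']; c=im[120:260:1,270:370]; cv2.imwrite("pics/w1c.png",cv2.resize(c,(600,840),interpolation=cv2.INTER_CUBIC)[:600])
h=cv2.cvtColor(im,cv2.COLOR_BGR2HSV)
red=((h[...,0]<8)|(h[...,0]>172))&(h[...,1]>150)&(h[...,2]>60)
for r in range(164,204,2):
    x=np.where(red[r,280:360])[0]+280
    if len(x): print(r,x.min(),x.max(),len(x),at(f,[[x.min(),r],[x.max(),r]],122)[:,:2].round(1).tolist(),h[r,x,2].mean())
```

```text
170 295 341 27 [[564.6, 81.9], [625.7, 74.1]] 119.11111111111111
172 295 342 30 [[564.2, 79.1], [626.7, 71.3]] 116.56666666666666
174 294 343 38 [[562.5, 76.6], [627.7, 68.4]] 120.65789473684211
176 293 343 51 [[560.7, 74.0], [627.4, 65.6]] 117.45098039215686
178 292 345 54 [[559.0, 71.5], [629.8, 62.6]] 157.05555555555554
180 291 345 55 [[557.2, 68.9], [629.5, 59.8]] 168.5090909090909
182 291 345 55 [[556.8, 66.2], [629.3, 57.0]] 168.78181818181818
184 291 345 55 [[556.4, 63.4], [629.0, 54.3]] 166.01818181818183
186 290 346 57 [[554.6, 60.8], [630.0, 51.3]] 129.7017543859649
188 290 347 58 [[554.2, 58.0], [631.1, 48.4]] 143.43103448275863
190 290 347 58 [[553.8, 55.3], [630.8, 45.6]] 191.39655172413794
192 290 347 58 [[553.4, 52.5], [630.5, 42.7]] 191.10344827586206
194 290 347 46 [[552.9, 49.7], [630.2, 39.9]] 190.52173913043478
196 296 341 11 [[560.7, 45.8], [621.8, 38.1]] 173.1818181818182
198 297 339 8 [[561.6, 42.8], [618.8, 35.6]] 169.25
200 297 339 8 [[561.2, 40.0], [618.4, 32.8]] 173.125
202 297 339 8 [[560.8, 37.1], [618.1, 29.9]] 173.875
```

View pics/w1c.png

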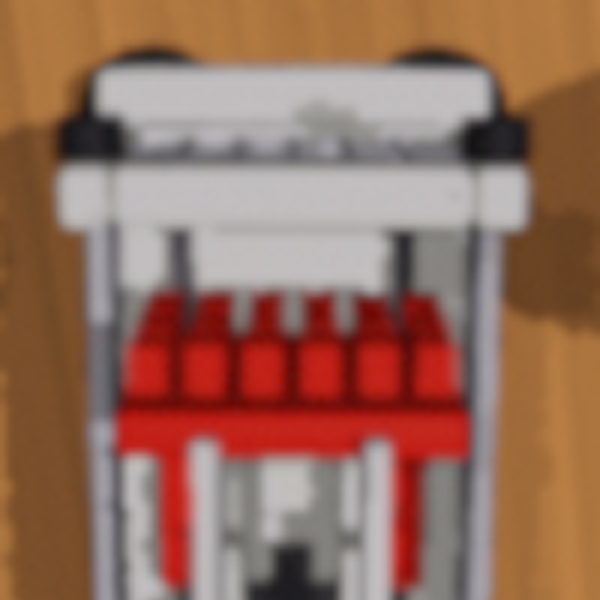

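The crop shows the plate's top edge at rows 188–196 (cols 289.5–348) and the frame's top bar at rows 147.5–158. The gap between them is about 41 mm, which is just enough for the 32 mm fingers.

Run:
```python
from h import *
np.set_printoptions(precision=1,suppress=True)
d=np.load("w1.npz"); f={k:d[k] for k in d.files}; f['n']="wrist"
z=122.5
fr=at(f,[[279.5,158.3],[358.3,158.3],[279.5,147.5],[358.3,147.5]],z); pl=at(f,[[289.5,188.3],[348.3,188.3],[289.5,195.8],[348.3,195.8]],122)
print(fr[:,:2],pl[:,:2])
v=fr[1]-fr[0]+pl[1]-pl[0]; yaw=np.arctan2(v[1],v[0]); print("yaw",np.degrees(yaw),np.linalg.norm(fr[1]-fr[0]),np.linalg.norm(pl[1]-pl[0]))
X=np.array([np.cos(yaw),np.sin(yaw)]);Y=np.array([-X[1],X[0]])
for n,q in(("fr",fr),("pl",pl)): print(n,q[:,:2]@X,q[:,:2]@Y)
fn=(fr[:2,:2]@Y).mean(); fxc=(fr[:,:2]@X).mean(); 
O=fxc*X+(fn-118)*Y; print("O",O); pf=(pl[:2,:2]@Y).mean(); print("s",pf-(fn-118)-43,"gap",fn-pf)
g=fxc*X+(fn+pf)/2*Y; print(g); go(g[0],g[1],160,np.degrees(yaw)+90)
```

```text
[[546.3 100.4]
 [650.3  87.3]
 [548.5 114.8]
 [651.8 101.8]] [[553.5  57.7]
 [632.8  47.7]
 [551.9  47.2]
 [631.8  37.2]]
yaw -7.177371345240981 104.81747772298253 79.979228557657
fr [529.5 634.3 529.9 634. ] [167.9 167.9 182.4 182.4]
pl [541.9 621.9 541.6 622.2] [126.4 126.4 115.8 115.8]
O [583.6 -23.2]
s 33.50702392515389 gap 41.49297607484611
[595.7  73.3]
shift [-0.0098, -0.0055, 0.602] turn 0.0003
```

Request:
{"name": "step_arm", "arguments": {"linear": [[-0.01,-0.0055,0.2],[-0.01,-0.0055,0.4],[-0.01,-0.0055,0.6],[-0.01,-0.0055,0.65],[-0.01,-0.0055,0.68],[-0.01,-0.0055,0.7],[-0.01,-0.0055,0.715],[-0.01,-0.0055,0.73],[-0.01,-0.0055,0.745],[-0.01,-0.0055,0.745]], "turn": [0,0,0,0,0,0,0,0,0,0]}}

```text
time_s: 4.0
ee_pos: [595.8, 74.5, 116.2]
ee_rot: [-180.0, 0.0, 83.0]
force: [0.2, 0.9, 0.1]
gripper_width: 0.4
gripper_force: 0.0
```

Run:
```python
from h import *
s=env.state(); print(s['time_s'],s['ee_pos'],s['force'])
f=grab("wrist"); cv2.imwrite("pics/w2.png",f["color"])
```

```text
4.0 [595.84277514  74.52558422 116.16414044] [0.17872742 0.92511907 0.0660363 ]
```

Request:
{"name": "step_arm", "arguments": {"linear": [[-0.02,0,0],[-0.04,0,0],[-0.06,0,0],[-0.08,0,0],[-0.1,0,0],[-0.11,0,0],[-0.117,0,0],[-0.117,0,0]], "turn": [0,0,0,0,0,0,0,0]}}

```text
time_s: 5.05
ee_pos: [591.8, 39.6, 116.5]
ee_rot: [180.0, 0.0, 83.0]
force: [0.4, 0.2, 0.3]
gripper_width: 0.7
gripper_force: 0.0
```

Request:
{"name": "step_arm", "arguments": {"linear": [[-0.007,0,0],[-0.014,0,0],[-0.02,0,0]], "turn": [0,0,0]}}

```text
time_s: 5.42
ee_pos: [591.0, 33.6, 116.5]
ee_rot: [180.0, 0.0, 83.0]
force: [0.5, -0.3, 0.5]
gripper_width: 0.6
gripper_force: 0.0
```

Run:
```python
from h import *
f=grab("wrist"); np.savez("w3.npz",**f); cv2.imwrite("pics/w3.png",cv2.resize(f["color"][80:330,180:460],None,fx=2.1,fy=2.1,interpolation=cv2.INTER_CUBIC))
s=env.state(); print(s['force'],s['ee_pos'])
```

```text
[ 0.67446275 -0.67917483 -0.80952353] [591.03372079  33.41251809 116.48861242]
```

View pics/w3.png

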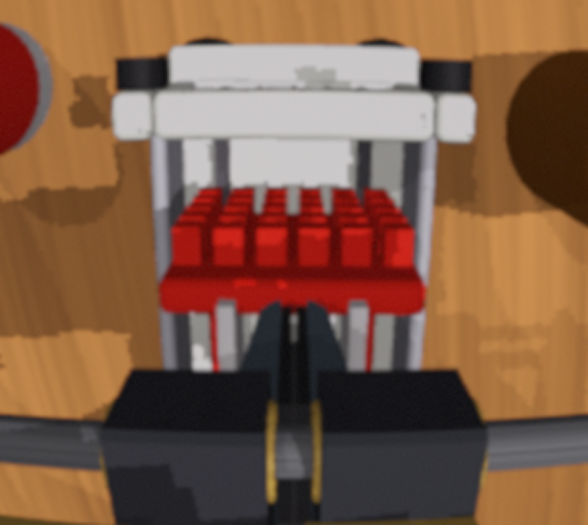

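Run:
```python
from h import *
np.set_printoptions(precision=1,suppress=True)
d=np.load("w3.npz"); f={k:d[k] for k in d.files}; f['n']="wrist"
u=lambda p:np.array(p)/2.1+[180,80]
yaw=np.radians(-7.18);X=np.array([np.cos(yaw),np.sin(yaw)]);Y=np.array([-X[1],X[0]]);O=np.array([583.6,-23.2])
def C(p): p=np.atleast_2d(p)[:,:2]-O; return np.c_[p@X,p@Y]
print("frame",C(at(f,u([[113,138],[474,138],[113,92],[474,92]]),122.5)))
print("plate",C(at(f,u([[160,268],[425,268],[162,310],[425,310]]),122)))
T=pose(); print("tcp",C(T[:3,3]), "tip px", (proj(f,T[:3,3]+[0,0,-11])-[180,80])*2.1)
im=cv2.imread("pics/w2.png"); cv2.imwrite("pics/w2c.png",cv2.resize(im[80:330,180:460],None,fx=2.1,fy=2.1,interpolation=cv2.INTER_CUBIC))
```

```text
frame [[-52.3 119.4]
 [ 51.3 119.7]
 [-51.8 132.7]
 [ 50.6 133. ]]
plate [[-40.4  80.1]
 [ 38.9  80.3]
 [-40.6  66.6]
 [ 39.8  66.8]]
tcp [[ 0.3 57.1]] tip px [[295.5 318.9]]
```

View pics/w2c.png

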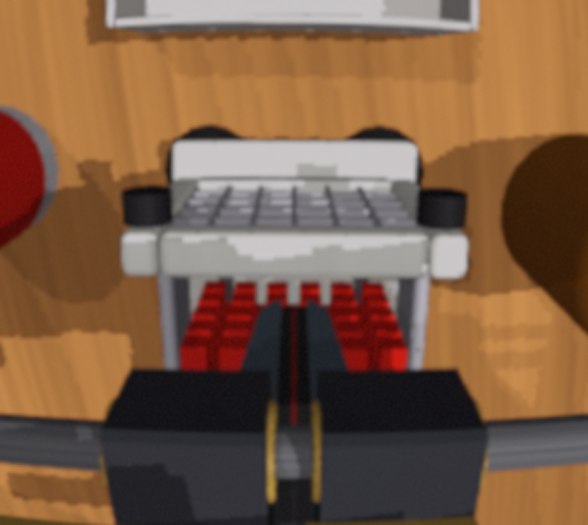

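w2c shows the fingertips ahead of the plate, down between the studs and the frame. w3 shows the plate still at y≈67–80 while the fingers are at y≈57, so they went past it. I'll check the tip geometry.

Run:
```python
from h import *
np.set_printoptions(precision=1,suppress=True)
print(env.tips_ahead, [a for a in dir(env) if a[0]!='_'])
d=np.load("w3.npz"); f={k:d[k] for k in d.files}; f['n']="wrist"
T=pose()
for x in (-16,0,16):
  print(x,[((proj(f,(T@[x,y,z,1])[:3])-[180,80])*2.1)[0].round(0).tolist() for z in (-70,-50,-8,11,20,30) for y in (0,13.5)])
s=env.state(); print(s['qpos'],s['effort'])
```

```text
11.0 ['Unreachable', 'job_done', 'state', 'tips_ahead']
-16 [[297.0, 516.0], [355.0, 516.0], [296.0, 467.0], [349.0, 466.0], [296.0, 389.0], [339.0, 389.0], [295.0, 362.0], [335.0, 362.0], [295.0, 351.0], [334.0, 351.0], [295.0, 339.0], [332.0, 339.0]]
0 [[297.0, 461.0], [358.0, 461.0], [296.0, 415.0], [351.0, 414.0], [296.0, 343.0], [340.0, 343.0], [295.0, 319.0], [336.0, 319.0], [295.0, 309.0], [335.0, 309.0], [295.0, 298.0], [333.0, 298.0]]
16 [[297.0, 399.0], [362.0, 398.0], [296.0, 356.0], [354.0, 356.0], [296.0, 294.0], [341.0, 294.0], [295.0, 273.0], [337.0, 273.0], [295.0, 265.0], [336.0, 264.0], [295.0, 256.0], [334.0, 256.0]]
[ 2.1 23.3 94.3 -0.  62.4  9.1] [  0.3 -44.  -21.4   0.1   0.   -0. ]
```

Run:
```python
from h import *
f=grab("scene"); T=pose()
o=np.array([250,130]); c=f["color"][130:260,250:410].copy()
c=cv2.resize(c,None,fx=5,fy=4.6,interpolation=cv2.INTER_CUBIC)
for z,col in((11,(255,0,255)),(-8,(0,255,255)),(-68,(255,255,0))):
    p=(proj(f,(T@[0,0,z,1])[:3])[0]-o)*[5,4.6]; cv2.circle(c,tuple(int(v) for v in p),4,col,1); print(z,p)
cv2.imwrite("pics/s1.png",c)
```

```text
11 [422.51673928 384.18131323]
-8 [422.3919399  358.11867844]
-68 [421.98570205 273.28148619]
```

View pics/s1.png

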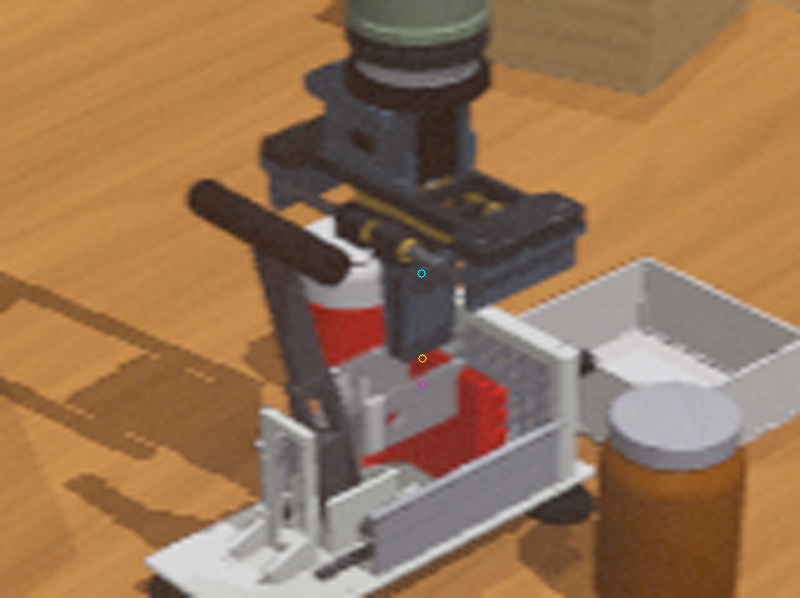

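The scene crop shows the finger bottoms around row 350, above the plate. The closed tips therefore sit about 14 mm behind the TCP, not 11 mm ahead, and they passed over the plate. I'll go back over the gap and go lower, checking force.

Request:
{"name": "step_arm", "arguments": {"linear": [[0,0,-0.04],[0.07,0,-0.04],[0.138,0,-0.04],[0.138,0,0.0],[0.138,0,0.02],[0.138,0,0.04],[0.138,0,0.06],[0.138,0,0.08],[0.138,0,0.08]], "turn": [0,0,0,0,0,0,0,0,0]}}

```text
time_s: 6.65
ee_pos: [595.7, 74.6, 91.9]
ee_rot: [-179.9, 0.0, 83.0]
force: [0.4, -1.6, 0.8]
gripper_width: 0.0
gripper_force: 0.0
```

Request:
{"name": "step_arm", "arguments": {"linear": [[-0.015,0,0],[-0.03,0,0],[-0.045,0,0],[-0.06,0,0]], "turn": [0,0,0,0]}}

```text
time_s: 7.15
ee_pos: [594.0, 56.9, 92.7]
ee_rot: [180.0, -0.0, 83.0]
force: [0.3, 2.3, -0.4]
gripper_width: 0.3
gripper_force: 1.3
```

Request:
{"name": "step_arm", "arguments": {"linear": [[-0.02,0,0],[-0.04,0,0],[-0.055,0,0],[-0.062,0,0]], "turn": [0,0,0,0]}}

```text
time_s: 7.65
ee_pos: [591.6, 38.1, 92.6]
ee_rot: [180.0, 0.0, 83.0]
force: [-0.6, 2.6, 1.7]
gripper_width: 0.8
gripper_force: 1.3
```

Request:
{"name": "step_arm", "arguments": {"linear": [[-0.005,0,0],[-0.01,0,0]], "turn": [0,0]}}

```text
time_s: 7.9
ee_pos: [591.5, 37.5, 92.7]
ee_rot: [180.0, -0.2, 83.0]
force: [0.6, 10.1, 1.7]
gripper_width: 0.2
gripper_force: 5.2
```

Request:
{"name": "step_arm", "arguments": {"linear": [[0,0,0],[0.03,0,0],[0.04,0,-0.2],[0.04,0,-0.4],[0.04,0,-0.6],[0.04,0,-0.8],[0.04,0,-0.83]], "turn": [0,0,0,0,0,0,0]}}

```text
time_s: 8.78
ee_pos: [594.3, 47.0, 346.6]
ee_rot: [179.5, 0.0, 83.0]
force: [0.2, 0.1, 0.6]
gripper_width: 0.3
gripper_force: 0.0
```

```bash
python3 -c "
from h import *
s=env.state(); print(s['ee_pos'],s['time_s']); go(517,-271,220,182)"
```

```text
[594.3302871   46.99832682 346.59855123] 8.775
shift [-1.0835, -0.131, 0.4208] turn -0.2749
```

Request:
{"name": "step_arm", "arguments": {"linear": [[-0.2,-0.02,0],[-0.4,-0.04,0],[-0.6,-0.07,0],[-0.8,-0.1,0.1],[-0.99,-0.13,0.42],[-0.99,-0.13,0.42],[-0.99,-0.13,0.42],[-0.99,-0.13,0.42],[-0.99,-0.13,0.42],[-0.99,-0.13,0.42],[-0.99,-0.13,0.42],[-0.99,-0.13,0.42]], "turn": [-0.02,-0.05,-0.08,-0.11,-0.14,-0.17,-0.2,-0.23,-0.26,-0.275,-0.275,-0.275], "fingers": -0.1}}

```text
time_s: 10.28
ee_pos: [517.6, -242.6, 214.8]
ee_rot: [180.0, -0.1, -178.1]
force: [-0.5, -0.5, -0.0]
gripper_width: 50.5
gripper_force: 0.0
```

Run:
```python
from h import *
s=env.state(); print(s['ee_pos'],s['ee_rot'],s['gripper_width'],s['qpos'].round(1))
f=grab("wrist"); np.savez("w4.npz",**f); cv2.imwrite("pics/w4.png",f["color"])
for a,r,b in blobs(f,(22,140,60),(35,255,255),None,3): print(a,r,at(f,b,48).round(1)[:,:2].tolist(),at(f,[r[0]],48).round(1))
```

```text
[ 517.58514118 -242.62573226  214.84298345] [ 1.79998534e+02 -7.76038277e-02 -1.78073602e+02] 50.454712358744956 [ -26.2   17.5   88.4   -0.    74.2 -118.2]
418.5 ((295.0, 175.5), (39.0, 12.0), 90.0) [[488.8, -279.0], [488.5, -265.1], [535.3, -264.2], [535.8, -278.6]] [[ 511.8 -271.7   48. ]]
```

View pics/w4.png

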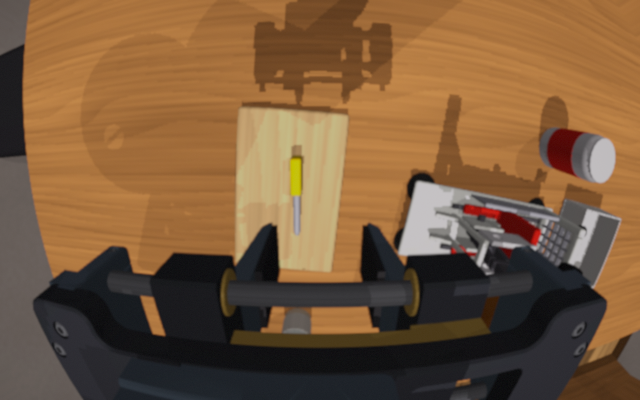

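The wrist view shows the yellow block at (295,175) and the rod tip at (297,234), with the board's edges on either side. The open fingers are near (262,230) and (375,230).

Run:
```python
from h import *
np.set_printoptions(precision=1,suppress=True)
d=np.load("w4.npz"); f={k:d[k] for k in d.files}; f['n']="wrist"
im=f['color']; h=cv2.cvtColor(im,cv2.COLOR_BGR2HSV)
for r in list(range(150,200,3))+list(range(200,240,4)):
    y=np.where((h[r,280:312,0]>=22)&(h[r,280:312,0]<35)&(h[r,280:312,1]>140)&(h[r,280:312,2]>60))[0]+280
    g=np.where(h[r,280:312,1]<60)[0]+280
    print(r,(y.min(),y.max(),int(h[r,y,2].mean())) if len(y) else None,(g.min(),g.max()) if len(g) else None)
print(at(f,[[296,234]],33),at(f,[[295.5,195.5]],48),at(f,[[295,156]],48),at(f,[[295,156]],18))
go(514,-271.5,100,181)
```

```text
150 None None
153 None None
156 (np.int64(294), np.int64(299), 114) None
159 (np.int64(290), np.int64(301), 175) None
162 (np.int64(290), np.int64(301), 190) None
165 (np.int64(290), np.int64(301), 190) None
168 (np.int64(289), np.int64(301), 189) None
171 (np.int64(290), np.int64(301), 190) None
174 (np.int64(290), np.int64(301), 190) None
177 (np.int64(290), np.int64(301), 190) None
180 (np.int64(290), np.int64(301), 190) None
183 (np.int64(290), np.int64(301), 190) None
186 (np.int64(290), np.int64(301), 190) None
189 (np.int64(290), np.int64(301), 191) None
192 (np.int64(290), np.int64(301), 192) None
195 (np.int64(291), np.int64(300), 183) None
198 None (np.int64(293), np.int64(299))
200 None (np.int64(293), np.int64(299))
204 None (np.int64(293), np.int64(299))
208 None (np.int64(293), np.int64(299))
212 None (np.int64(293), np.int64(299))
216 None (np.int64(293), np.int64(299))
220 None (np.int64(294), np.int64(299))
224 None (np.int64(294), np.int64(299))
228 None (np.int64(294), np.int64(299))
232 None (np.int64(294), np.int64(299))
236 None None
[[ 592.4 -270.8   33. ]] [[ 536.2 -270.8   48. ]] [[ 488.6 -272.    48. ]] [[ 493.3 -274.3   18. ]]
shift [0.0152, -0.0957, 0.3834] turn 0.0026
```

```bash
python3 -c "
from h import *
go(480,-271.6,60,180.8); go(480,-271.6,8,180.8)"
```

```text
shift [0.1284, -0.0922, 0.5168] turn 0.0032
shift [0.1282, -0.0922, 0.6902] turn 0.0032
```

Request:
{"name": "step_arm", "arguments": {"linear": [[0.128,-0.092,0.1],[0.128,-0.092,0.3],[0.128,-0.092,0.5],[0.128,-0.092,0.56],[0.128,-0.092,0.6],[0.128,-0.092,0.63],[0.128,-0.092,0.65],[0.128,-0.092,0.67],[0.128,-0.092,0.68]], "turn": [0.003,0.003,0.003,0.003,0.003,0.003,0.003,0.003,0.003]}}

```text
time_s: 11.45
ee_pos: [480.7, -271.6, 11.5]
ee_rot: [-180.0, 0.0, -179.0]
force: [-0.6, 0.9, -0.5]
gripper_width: 50.2
gripper_force: 0.0
```

Request:
{"name": "step_arm", "arguments": {"linear": [[0,0,0.005],[0,0,0.01],[0,0,0.015],[0,0,0.015]], "turn": [0,0,0,0]}}

```text
time_s: 11.95
ee_pos: [480.5, -271.6, 6.9]
ee_rot: [180.0, -0.0, -179.0]
force: [-0.2, 0.8, 0.5]
gripper_width: 50.2
gripper_force: 0.0
```

Request:
{"name": "step_arm", "arguments": {"linear": [[0,0,0],[0,0,0],[0,0,0],[0,0,0],[0,0,0],[0,0,0]], "turn": [0,0,0,0,0,0], "fingers": 1, "force": 60}}

```text
time_s: 12.7
ee_pos: [480.6, -271.6, 7.0]
ee_rot: [-180.0, 0.0, -179.0]
force: [0.9, -0.4, 0.2]
gripper_width: 12.8
gripper_force: 60.0
```

Request:
{"name": "step_arm", "arguments": {"linear": [[0,0,-0.02],[0,0,-0.05],[0,0,-0.1],[0,0,-0.2],[0,0,-0.3],[0,0,-0.3]], "turn": [0,0,0,0,0,0]}}

```text
time_s: 13.45
ee_pos: [482.4, -272.7, 100.2]
ee_rot: [-179.8, 0.3, -179.0]
force: [0.0, 0.2, -1.6]
gripper_width: 12.9
gripper_force: 60.0
```

Run:
```python
from h import *
s=env.state(); print(s['ee_pos'],s['gripper_width'],s['gripper_force'])
f=grab("wrist"); np.savez("w5.npz",**f); cv2.imwrite("pics/w5.png",cv2.resize(f["color"][120:350,170:470],None,fx=2.5,fy=2.5,interpolation=cv2.INTER_CUBIC))
```

```text
[ 482.41994994 -272.67321903  100.24581111] 12.863288413357168 59.99874293804169
```

View pics/w5.png

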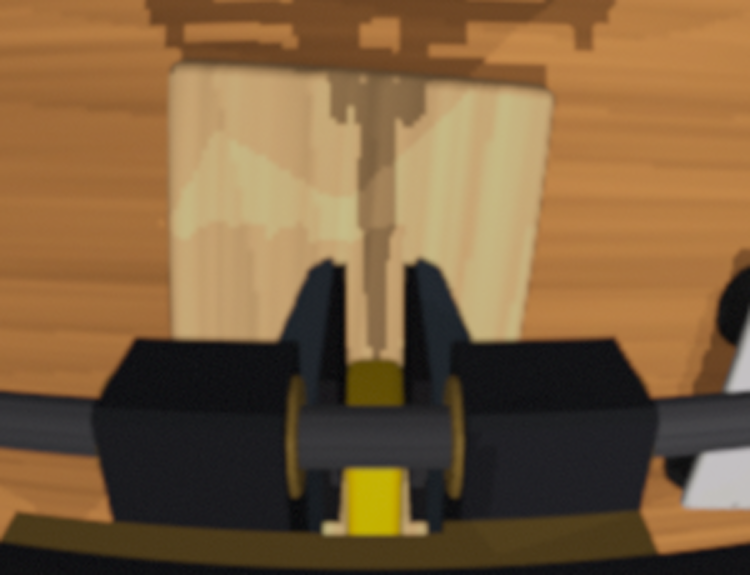

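The wrist crop shows the block held between the pads, with its lower rear edge at crop row 360 and level with the tips. I'll compute where the pin sits in the tool.

Run:
```python
from h import *
np.set_printoptions(precision=1,suppress=True)
d=np.load("w5.npz"); f={k:d[k] for k in d.files}; f['n']="wrist"
T=pose()
for uv,z in (((319.5,264),-11),((320,263),-11),((320,225),-14)):
    p=at(f,[uv],T[2,3]-z)[0]; print(uv,(np.linalg.inv(T)@[*p,1])[:3])
# rod in scene and top
for n in("scene","top"):
    g=grab(n)
    for x,nm in((22,'rear?'),(-80,'tip?')): pass
    Pm=lambda xx:(T@[xx,0,-26,1])[:3]
    print(n,"expect shoulder/tip",proj(g,[Pm(-36+0),Pm(-92)]))
    u0=proj(g,[Pm(-12)])[0].astype(int); x0,y0=max(u0[0]-35,0),max(u0[1]-30,0)
    for a,r,b in blobs(g,(20,120,50),(36,255,255),(x0,y0,x0+70,y0+60),2): print(a,r)
    c=g['color'][y0-15:y0+75,x0-10:x0+100]; cv2.imwrite(f"pics/{n}5.png",cv2.resize(c,None,fx=3.6,fy=3.6,interpolation=cv2.INTER_CUBIC)); print(x0,y0)
a=cv2.imread("pics/scene5.png");b=cv2.imread("pics/top5.png");h=min(len(a),len(b));cv2.imwrite("pics/both5.png",np.hstack([a[:h],b[:h]]))
print(env.state()['ee_pos'])
```

```text
(319.5, 264) [-15.   -0.8 -11. ]
(320, 263) [-14.3  -0.5 -11. ]
(320, 225) [ 13.7  -0.5 -14. ]
scene expect shoulder/tip [[232.3 249.2]
 [247.6 258.3]]
139.0 ((230.54412841796875, 248.92645263671875), (20.06533432006836, 10.975909233093262), 30.963754653930664)
190 215
top expect shoulder/tip [[409.7 232.4]
 [408.8 212.5]]
162.0 ((393.3846740722656, 220.423095703125), (15.256272315979004, 22.822389602661133), 7.125016689300537)
29.5 ((398.5, 245.5), (3.0, 13.0), 0.0)
375 210
[ 479.9 -271.2   96.4]
```

View pics/both5.png

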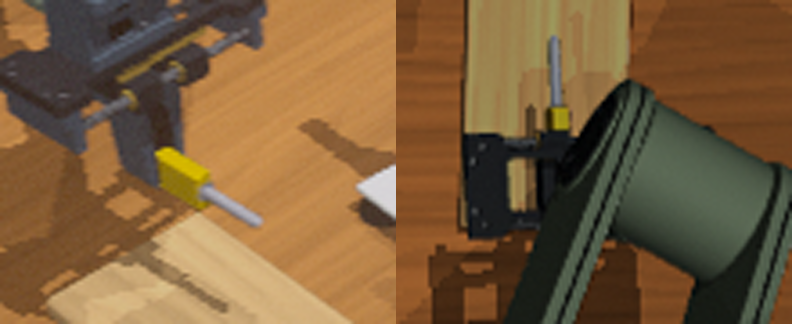

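The scene and top crops show the pin held level by the rear end of its block, rod pointing straight ahead. The block's corner is at (160,150) in the left crop and the rod tip at (258,221).

```bash
python3 -c "
from h import *
import numpy as np
f=grab('top'); print(at(f,[[270,256]],115))
go(410,-15,84,172.8); 
P=np.array([581.6,-36.7])-142*np.array([.992,-.125]); go(P[0],P[1],84,172.8)"
```

```text
[[456.21198513 123.26501794 115.        ]]
shift [0.2183, 0.8573, 0.0415] turn 0.0226
shift [0.1161, 0.8424, 0.0413] turn 0.0226
```

Request:
{"name": "step_arm", "arguments": {"linear": [[0.1,0.1,0],[0.218,0.3,0],[0.218,0.5,0],[0.218,0.7,0],[0.218,0.857,0.02],[0.218,0.857,0.04],[0.218,0.857,0.04],[0.15,0.847,0.041],[0.116,0.842,0.041],[0.116,0.842,0.041],[0.116,0.842,0.041]], "turn": [0,0,0,0.0226,0.0226,0.0226,0.0226,0.0226,0.0226,0.0226,0.0226]}}

```text
time_s: 15.02
ee_pos: [440.8, -20.0, 84.4]
ee_rot: [-180.0, -0.1, 172.8]
force: [0.8, 0.4, -2.4]
gripper_width: 13.0
gripper_force: 60.0
```

Run:
```python
from h import *
np.set_printoptions(precision=1,suppress=True)
s=env.state(); print(s['ee_pos'],s['ee_rot'],s['force'],s['time_s'],s['gripper_width'])
P=np.array([581.6,-36.7])-142*np.array([.992,-.125]); go(P[0],P[1],84,172.8)
for n in("scene","top"):
    g=grab(n); T=pose(); e=np.array([581.6,-36.7,110]); X=np.array([.992,-.125,0])
    print(n,"eye near/far",proj(g,[e-22*X,e+22*X]),"pin sh,tip",proj(g,[(T@[-56,0,-26,1])[:3],(T@[-112,0,-26,1])[:3]]))
    for a,r,b in blobs(g,(22,130,80),(35,255,255),None,6,10): print(a,np.array(r[0]),b.tolist())
    q=proj(g,[(T@[-56,0,-26,1])[:3]])[0].astype(int)
    gray=g['color'][q[1]-10:q[1]+22,q[0]-8:q[0]+30]; cv2.imwrite(f"pics/{n}6.png",gray)
```

```text
[440.8 -20.   84.4] [-180.    -0.1  172.8] [ 0.8  0.4 -2.4] 15.025 13.01744228177288
shift [0.0006, 0.0036, 0.0014] turn -0.0001
scene eye near/far [[309.8 218.6]
 [320.4 225.5]] pin sh,tip [[295.  209.1]
 [307.7 217.5]]
264.5 [399.3  15.3] [[384.50006103515625, 18.500015258789062], [402.50006103515625, 0.5000157356262207], [414.00006103515625, 12.000015258789062], [396.00006103515625, 30.000015258789062]]
92.5 [288.8 205.5] [[279.6153564453125, 205.076904296875], [284.84613037109375, 197.23074340820312], [298.0, 205.99996948242188], [292.76922607421875, 213.84613037109375]]
88.5 [420.  72.] [[416.0, 65.0], [424.0, 65.0], [424.0, 79.0], [416.0, 79.0]]
84.0 [430.2  69.5] [[425.9098815917969, 78.9917984008789], [427.6885681152344, 59.426231384277344], [434.5410461425781, 60.04918670654297], [432.7623596191406, 79.61475372314453]]
47.5 [89.   1.5] [[77.0, 0.0], [101.0, 0.0], [101.0, 3.0], [77.0, 3.0]]
top eye near/far [[325.  218.6]
 [326.7 203.4]] pin sh,tip [[322.9 240.9]
 [325.  221.4]]
24.5 [322.5 243.8] [[319.7837829589844, 247.29730224609375], [321.0810852050781, 239.51351928710938], [325.2972717285156, 240.21621704101562], [323.9999694824219, 248.0]]
```

Request:
{"name": "step_arm", "arguments": {"linear": [[0,0.003,0.001],[-0.013,0.003,0.001],[-0.027,0.003,0.001],[-0.04,0.003,0.001],[-0.053,0.003,0.001],[-0.053,0.003,0.001]], "turn": [0,0,0,0,0,0]}}

```text
time_s: 15.88
ee_pos: [457.9, -20.7, 84.3]
ee_rot: [-180.0, 0.0, 172.8]
force: [0.8, -0.5, -1.1]
gripper_width: 13.1
gripper_force: 60.0
```

Request:
{"name": "step_arm", "arguments": {"linear": [[-0.013,0,0],[-0.027,0,0],[-0.04,0,0],[-0.053,0,0],[-0.053,0,0]], "turn": [0,0,0,0,0]}}

```text
time_s: 16.5
ee_pos: [473.6, -22.7, 84.4]
ee_rot: [-180.0, 0.0, 172.8]
force: [-0.7, 1.0, -0.7]
gripper_width: 12.9
gripper_force: 60.0
```

Request:
{"name": "step_arm", "arguments": {"linear": [[-0.01,0,0],[-0.02,0,0],[-0.03,0,0],[-0.04,0,0],[-0.045,0,0],[-0.045,0,0]], "turn": [0,0,0,0,0,0]}}

```text
time_s: 17.25
ee_pos: [486.8, -24.4, 84.4]
ee_rot: [-180.0, 0.0, 172.8]
force: [-0.8, -0.2, -1.0]
gripper_width: 12.8
gripper_force: 60.0
```

Request:
{"name": "step_arm", "arguments": {"linear": [[-0.005,0,0],[-0.01,0,0],[-0.01,0,0]], "turn": [0,0,0]}}

```text
time_s: 17.62
ee_pos: [489.8, -24.8, 84.4]
ee_rot: [-180.0, 0.0, 172.8]
force: [-0.2, 0.4, -0.8]
gripper_width: 13.5
gripper_force: 60.0
```

Run:
```python
from h import *
np.set_printoptions(precision=1,suppress=True)
s=env.state(); print(s['ee_pos'],s['force'])
e=np.array([581.6,-36.7,110]); X=np.array([.992,-.125,0])
for n in("scene","top"):
    g=grab(n); T=pose(); 
    print(n,"pin rear,sh,tip",proj(g,[(T@[-10,0,-26,1])[:3],(T@[-56,0,-26,1])[:3],(T@[-112,0,-26,1])[:3]]))
    q=proj(g,[(T@[-46,0,-26,1])[:3]])[0].astype(int)
    for a,r,b in blobs(g,(22,110,60),(35,255,255),(q[0]-20,q[1]-20,q[0]+20,q[1]+20),2,3): print(a,np.array(r[0]),b.tolist())
```

```text
[489.8 -24.8  84.4] [-0.2  0.4 -0.8]
scene pin rear,sh,tip [[296.  209.4]
 [306.5 216.2]
 [319.8 224.9]]
95.0 [299.1 211.9] [[290.6153564453125, 212.076904296875], [296.0, 203.99996948242188], [307.5384521484375, 211.69229125976562], [302.15380859375, 219.76922607421875]]
top pin rear,sh,tip [[322.6 239.9]
 [324.4 223.8]
 [326.5 204.3]]
10.5 [324.  224.5] [[322.0, 223.0], [326.0, 223.0], [326.0, 226.0], [322.0, 226.0]]
```

Request:
{"name": "step_arm", "arguments": {"linear": [[-0.004,0,0],[-0.008,0,0],[-0.012,0,0],[-0.012,0,0]], "turn": [0,0,0,0]}}

```text
time_s: 18.23
ee_pos: [493.4, -25.2, 84.4]
ee_rot: [-180.0, 0.0, 172.8]
force: [0.4, 0.1, -1.9]
gripper_width: 12.9
gripper_force: 60.0
```

Request:
{"name": "step_arm", "arguments": {"linear": [[-0.004,0,0],[-0.008,0,0],[-0.012,0,0],[-0.012,0,0]], "turn": [0,0,0,0]}}

```text
time_s: 18.73
ee_pos: [496.9, -25.7, 84.4]
ee_rot: [-180.0, 0.0, 172.8]
force: [-0.2, -0.4, -1.6]
gripper_width: 13.4
gripper_force: 60.0
```

Request:
{"name": "step_arm", "arguments": {"linear": [[-0.004,0,0],[-0.008,0,0],[-0.01,0,0]], "turn": [0,0,0]}}

```text
time_s: 19.1
ee_pos: [499.9, -26.0, 84.4]
ee_rot: [-180.0, 0.0, 172.8]
force: [0.1, 0.3, -1.5]
gripper_width: 12.6
gripper_force: 60.0
```

Request:
{"name": "step_arm", "arguments": {"linear": [[-0.004,0,0],[-0.008,0,0],[-0.01,0,0]], "turn": [0,0,0]}}

```text
time_s: 19.48
ee_pos: [502.3, -26.3, 84.3]
ee_rot: [-180.0, -0.1, 172.8]
force: [-2.5, 0.8, 0.5]
gripper_width: 13.1
gripper_force: 60.0
```

Request:
{"name": "step_arm", "arguments": {"linear": [[-0.004,0,0],[-0.004,0,0]], "turn": [0,0]}}

```text
time_s: 19.73
ee_pos: [502.1, -26.4, 84.3]
ee_rot: [-180.0, -0.2, 172.8]
force: [-6.4, 0.9, 2.9]
gripper_width: 12.8
gripper_force: 60.0
```

Run:
```python
from h import *
np.set_printoptions(precision=2,suppress=True)
s=env.state(); print(s['ee_pos'],s['force'],s['torque'])
T=pose(); e=np.array([581.6,-36.7,110]); X=np.array([.992,-.125,0])
for n in("scene","top"):
    g=grab(n)
    print(n,"pin rear,sh,tip",proj(g,[(T@[-10,0,-26,1])[:3],(T@[-56,0,-26,1])[:3],(T@[-112,0,-26,1])[:3]]))
    q=proj(g,[(T@[-46,0,-26,1])[:3]])[0].astype(int)
    for a,r,b in blobs(g,(22,110,60),(35,255,255),(q[0]-22,q[1]-22,q[0]+22,q[1]+22),2,3): print(a,b.tolist())
```

```text
[502.09 -26.37  84.3 ] [-6.44  0.93  2.88] [ 0.01  0.05 -0.18]
scene pin rear,sh,tip [[298.82 211.28]
 [309.4  218.24]
 [322.88 227.11]]
63.0 [[293.5000305175781, 211.50003051757812], [300.0000305175781, 205.00003051757812], [307.5000305175781, 212.50003051757812], [301.0000305175781, 219.00003051757812]]
top pin rear,sh,tip [[323.09 235.42]
 [324.87 219.36]
 [327.03 199.93]]
4.5 [[322.5, 219.50001525878906], [323.0999755859375, 217.7000274658203], [327.0, 219.00001525878906], [326.4000244140625, 220.8000030517578]]
```

Contact came at the tool position expected for the pin being home, though the torque suggests the wrist may be touching the bar end instead. I'll release, back off, close the fingers and push the block's rear face to seat it.

Request:
{"name": "step_arm", "arguments": {"linear": [[0,0,0],[0.002,0,0],[0.002,0,0],[0.002,0,0]], "turn": [0,0,0,0], "fingers": 0.3}}

```text
time_s: 20.32
ee_pos: [502.3, -26.4, 84.3]
ee_rot: [-180.0, -0.1, 172.8]
force: [-5.2, 0.3, 2.4]
gripper_width: 32.1
gripper_force: 0.0
```

Request:
{"name": "step_arm", "arguments": {"linear": [[0.05,0,0],[0.12,0,0],[0.15,0,0],[0.15,0,0]], "turn": [0,0,0,0]}}

```text
time_s: 20.82
ee_pos: [458.6, -20.8, 84.6]
ee_rot: [-180.0, 0.1, 172.8]
force: [-0.5, 0.0, -1.0]
gripper_width: 31.4
gripper_force: 0.0
```

Run:
```python
from h import *
np.set_printoptions(precision=1,suppress=True)
s=env.state(); print(s['ee_pos'],s['force'],s['time_s'],s['gripper_width'])
e=np.array([581.6,-36.7,110]); X=np.array([.992,-.125,0])
for n in("scene","top","wrist"):
    g=grab(n); q=proj(g,[e-68*X,e-22*X,e-68*X+[0,0,15],e-22*X+[0,0,15]]); print(n,"home rear,sh / top edges",q.tolist())
    c=q[:2].mean(0).astype(int)
    for a,r,b in blobs(g,(20,110,50),(35,255,255),(c[0]-60,max(c[1]-60,0),c[0]+60,c[1]+60),3,3): print(a,b.round(1).tolist())
```

```text
[458.6 -20.8  84.6] [-0.5  0.  -1. ] 20.825 31.43309157497745
scene home rear,sh / top edges [[299.21861870594296, 211.70848118335664], [309.81996565219424, 218.63145005737832], [298.99768268431734, 207.2393625640466], [309.6560958674606, 214.11028423081956]]
60.5 [[292.8999938964844, 213.60000610351562], [299.20001220703125, 206.1999969482422], [307.1000061035156, 212.89999389648438], [300.70001220703125, 220.3000030517578]]
top home rear,sh / top edges [[323.27392815076246, 234.69828672768853], [325.0468541739114, 218.64386318818433], [323.3387330161193, 234.67057288220215], [325.1327516629913, 218.42363967556605]]
69.0 [[320.20001220703125, 233.6999969482422], [322.79998779296875, 218.3000030517578], [328.5, 219.1999969482422], [325.8999938964844, 234.60000610351562]]
wrist home rear,sh / top edges [[319.1934520137452, 327.9913829457271], [319.2854016239245, 372.0655090500418], [319.1657131764019, 342.9252418418181], [319.2671397699673, 386.8410512991614]]
1186.0 [[265.0, 312.0], [378.0, 312.0], [378.0, 346.0], [265.0, 346.0]]
10.0 [[259.0, 344.0], [259.0, 333.0], [263.0, 333.0], [263.0, 344.0]]
5.5 [[259.0, 308.0], [261.0, 308.0], [261.0, 314.0], [259.0, 314.0]]
```

The force stayed after release, so the bar end was the contact. In the top view the block is within about 1 mm of home. Next I'll push the block's rear with closed fingers.

Request:
{"name": "step_arm", "arguments": {"linear": [[0,0,0],[0,0,0],[-0.05,0,0],[-0.08,0,0],[-0.1,0,0],[-0.115,0,0],[-0.12,0,0]], "turn": [0,0,0,0,0,0,0], "fingers": 1}}

```text
time_s: 21.85
ee_pos: [494.6, -25.4, 84.3]
ee_rot: [-180.0, -0.0, 172.8]
force: [-0.6, -0.6, 0.6]
gripper_width: 0.4
gripper_force: 0.1
```

Request:
{"name": "step_arm", "arguments": {"linear": [[-0.005,0,0],[-0.01,0,0],[-0.013,0,0]], "turn": [0,0,0]}}

```text
time_s: 22.22
ee_pos: [494.9, -25.6, 83.9]
ee_rot: [-180.0, -0.4, 172.8]
force: [-8.9, 0.3, 4.3]
gripper_width: 0.1
gripper_force: 4.1
```

Request:
{"name": "step_arm", "arguments": {"linear": [[-0.01,0,0],[-0.02,0,0],[-0.02,0,0]], "turn": [0,0,0]}}

```text
time_s: 22.6
ee_pos: [494.7, -25.9, 83.3]
ee_rot: [-179.9, -1.1, 172.8]
force: [-19.3, 1.3, 11.9]
gripper_width: 0.3
gripper_force: 9.7
```

Request:
{"name": "step_arm", "arguments": {"linear": [[0.01,0,0],[0.06,0,0],[0.15,0,0],[0.25,0,0],[0.3,0,0],[0.3,0,0]], "turn": [0,0,0,0,0,0]}}

```text
time_s: 23.35
ee_pos: [414.9, -15.3, 84.7]
ee_rot: [-180.0, 0.1, 172.8]
force: [0.4, 0.2, 0.3]
gripper_width: 0.4
gripper_force: 0.0
```

Run:
```python
from h import *
np.set_printoptions(precision=1,suppress=True)
s=env.state(); print(s['ee_pos'],s['force'],s['time_s'])
g=grab("top"); 
for a,r,b in blobs(g,(20,110,50),(35,255,255),(300,200,345,260),2,3): print(a,b.round(1).tolist(),at(g,b,125)[:,:2].tolist())
w=grab("wrist"); e=np.array([581.6,-36.7,110]); X=np.array([.992,-.125,0])
q=proj(w,[e-68*X+[0,0,15],e-22*X+[0,0,15],e-68*X-[0,0,15]]); print(q)
h=cv2.cvtColor(w['color'],cv2.COLOR_BGR2HSV)
for c in (310,315,320,325):
    y=np.where((h[200:400,c,0]>=20)&(h[200:400,c,0]<35)&(h[200:400,c,1]>120)&(h[200:400,c,2]>50))[0]+200
    print(c,(y.min(),y.max(),len(y)) if len(y) else None)
```

```text
[414.9 -15.3  84.7] [0.4 0.2 0.3] 23.35
69.0 [[320.6000061035156, 233.8000030517578], [322.79998779296875, 218.39999389648438], [328.3999938964844, 219.1999969482422], [326.20001220703125, 234.60000610351562]] [[516.6957022054191, -20.534395410297158], [559.9359950445852, -27.373518708423994], [557.455843113169, -43.12736143447666], [514.2282662160201, -36.248962377623705]]
[[319.2 384.9]
 [319.3 417.7]
 [319.2 356.5]]
310 (np.int64(272), np.int64(316), 15)
315 (np.int64(337), np.int64(345), 7)
320 (np.int64(336), np.int64(345), 4)
325 (np.int64(335), np.int64(346), 7)
```

The top view puts the block at chipper x −68 to −22, so the pin is home. Next I'll go behind the bar to swing the handle.

```bash
python3 -c "
from h import *
go(415,-110,222,172.8); go(538.4,-99.7,219,172.8)"
```

```text
shift [-0.0356, -0.3133, -0.4572] turn 0.0001
shift [-0.4394, -0.2278, -0.4462] turn 0.0001
```

Request:
{"name": "step_arm", "arguments": {"linear": [[0,0,-0.2],[0,-0.1,-0.4],[0,-0.3,-0.45],[-0.2,-0.3,-0.45],[-0.4,-0.24,-0.446],[-0.439,-0.228,-0.446],[-0.439,-0.228,-0.446],[-0.439,-0.228,-0.446]], "turn": [0,0,0,0,0,0,0,0]}}

```text
time_s: 24.45
ee_pos: [535.9, -99.6, 218.2]
ee_rot: [-180.0, -0.1, 172.8]
force: [-0.4, -0.3, 0.4]
gripper_width: 0.7
gripper_force: 0.0
```

Request:
{"name": "step_arm", "arguments": {"linear": [[0,0.02,0],[0,0.04,0],[0,0.06,0],[0,0.08,0]], "turn": [0,0,0,0]}}

```text
time_s: 24.95
ee_pos: [540.1, -76.5, 218.9]
ee_rot: [-179.9, 0.1, 172.8]
force: [-1.5, -5.4, 4.1]
gripper_width: 0.3
gripper_force: 2.8
```

Request:
{"name": "step_arm", "arguments": {"linear": [[0,0.04,0],[0,0.08,0],[0,0.12,0],[0,0.16,0],[0,0.2,0],[0,0.24,0],[0,0.28,0.005],[0,0.32,0.015],[0,0.36,0.03],[0,0.4,0.045],[0,0.44,0.065],[0,0.48,0.085]], "turn": [0,0,0,0,0,0,0,0,0,0,0,0]}}

```text
time_s: 26.45
ee_pos: [558.4, 66.4, 193.3]
ee_rot: [-179.9, 0.1, 172.8]
force: [-0.8, -5.2, 5.3]
gripper_width: 0.2
gripper_force: 3.1
```

Request:
{"name": "step_arm", "arguments": {"linear": [[0,0.03,0.018],[0,0.06,0.036],[0,0.085,0.053],[0,0.1,0.063],[0,0.1,0.063]], "turn": [0,0,0,0,0]}}

```text
time_s: 27.08
ee_pos: [562.0, 96.0, 174.1]
ee_rot: [-179.9, 0.1, 172.8]
force: [-0.1, -5.9, 3.3]
gripper_width: 0.4
gripper_force: 2.9
```

Request:
{"name": "step_arm", "arguments": {"linear": [[0,0.01,0.008],[0,0.02,0.012],[0,0.03,0.016],[0,0.03,0.016]], "turn": [0,0,0,0]}}

```text
time_s: 27.58
ee_pos: [562.8, 101.3, 170.1]
ee_rot: [-179.5, 0.1, 172.9]
force: [-2.2, -15.0, 8.1]
gripper_width: 0.3
gripper_force: 8.0
```

Request:
{"name": "step_arm", "arguments": {"linear": [[0,0.01,0],[0,0.01,0],[0,0.01,0]], "turn": [0,0,0]}}

```text
time_s: 27.95
ee_pos: [562.8, 101.5, 169.9]
ee_rot: [-179.2, 0.1, 172.9]
force: [-1.5, -21.5, 8.3]
gripper_width: 0.4
gripper_force: 11.4
```

Run:
```python
from h import *
np.set_printoptions(precision=1,suppress=True)
g=grab("top"); print(env.state()['force'])
O=np.array([583.5,-21.8]);X=np.array([.992,-.125]);Y=np.array([.125,.992])
C=lambda p:np.c_[(p[:,:2]-O)@X,(p[:,:2]-O)@Y]
for nm,lo,hi,z in (("yel",(20,110,50),(35,255,255),125),("red",(0,150,80),(6,255,255),122)):
    for a,r,b in blobs(g,lo,hi,(265,190,345,250),3,3): print(nm,a,C(at(g,b,z)).tolist())
```

```text
[ -2.2 -22.    8.7]
red 4.0 [[27.172857364490145, 93.47959212453446], [30.631044747234426, 93.49912885160846], [30.632899954367257, 62.15336239513953], [27.175515722624738, 62.140155765556784]]
red 4.0 [[39.754917541558534, 109.23759211502838], [40.38450498992317, 103.59387697942567], [26.229074165836494, 101.93803065311036], [25.59994124494177, 107.5770113878584]]
```

The pusher plate has moved to y≈104+ and the force jumped at a hard stop, so the handle is fully forward. I'll let it follow back.

Request:
{"name": "step_arm", "arguments": {"linear": [[0,-0.03,-0.01],[0,-0.07,-0.035],[0,-0.11,-0.06],[0,-0.15,-0.085],[0,-0.19,-0.105],[0,-0.23,-0.12],[0,-0.27,-0.135],[0,-0.31,-0.15],[0,-0.35,-0.16],[0,-0.39,-0.16],[0,-0.43,-0.16],[0,-0.47,-0.16],[0,-0.51,-0.16],[0,-0.55,-0.16],[0,-0.59,-0.16],[0,-0.63,-0.16],[0,-0.68,-0.16],[0,-0.72,-0.16],[0,-0.72,-0.16]], "turn": [0,0,0,0,0,0,0,0,0,0,0,0,0,0,0,0,0,0,0]}}

```text
time_s: 30.38
ee_pos: [536.3, -106.2, 217.1]
ee_rot: [180.0, 0.0, 172.7]
force: [0.4, -0.2, -0.5]
gripper_width: 0.6
gripper_force: 0.0
```

Run:
```python
from h import *
np.set_printoptions(precision=1,suppress=True)
g=grab("top"); s=env.state(); print(s['force'],s['ee_pos'],s['time_s'])
O=np.array([583.5,-21.8]);X=np.array([.992,-.125]);Y=np.array([.125,.992])
C=lambda p:np.c_[(p[:,:2]-O)@X,(p[:,:2]-O)@Y]
for nm,lo,hi,z in (("yel",(20,110,50),(35,255,255),125),("red",(0,150,80),(6,255,255),122),("black",(0,0,0),(179,255,45),255)):
    for a,r,b in blobs(g,lo,hi,(265,180,360,250),2,3): print(nm,a,C(at(g,b,z)).tolist())
```

```text
[-0.4  0.2  0.5] [ 536.4 -105.7  217.1] 30.425
red 153.0 [[-38.248470726486225, 56.89581355465874], [41.95764447554012, 57.17938965286583], [41.9570916130366, 34.60609577799275], [-38.23565683404865, 34.42815524120537]]
red 31.5 [[-36.6168704861194, 30.524300700134077], [-24.70111950408451, 30.384703462267794], [-25.095330188324194, 0.5855619967884849], [-37.00789010233152, 0.7458760955084385]]
black 624.5 [[-96.47174302386603, 20.180821568858807], [62.58519044188713, 4.910897389234632], [56.52361581678899, -56.903004258846025], [-102.32858524499801, -41.014804966029914]]
black 57.0 [[34.43896153857157, -57.31610369353788], [38.3733799022468, -92.58151029643787], [-69.70087556623929, -103.89152610847935], [-73.61101899806572, -68.87867083556561]]
```

Request:
{"name": "step_arm", "arguments": {"linear": [[0,-0.1,0],[0.1,-0.3,-0.1],[0.2,-0.5,-0.2],[0.2,-0.6,-0.2],[0.2,-0.6,-0.2],[0.2,-0.6,-0.2]], "turn": [0,0,0,0,0,0]}}

```text
time_s: 31.18
ee_pos: [454.4, -275.8, 276.7]
ee_rot: [179.9, -0.0, 172.8]
force: [0.0, 0.4, -0.3]
gripper_width: 0.1
gripper_force: 0.0
```

Run:
```python
from h import *
np.set_printoptions(precision=1,suppress=True)
g=grab("top"); s=env.state(); print(s['force'],s['ee_pos'],s['time_s'])
O=np.array([583.5,-21.8]);X=np.array([.992,-.125]);Y=np.array([.125,.992])
C=lambda p:np.c_[(p[:,:2]-O)@X,(p[:,:2]-O)@Y]
for nm,lo,hi,z in (("yel",(20,110,50),(35,255,255),125),("red",(0,150,80),(6,255,255),122)):
    for a,r,b in blobs(g,lo,hi,(265,180,360,250),2,3): print(nm,a,C(at(g,b,z)).tolist())
```

```text
[-0.1 -0.3  0.4] [ 454.5 -275.4  276.5] 31.225
yel 103.0 [[-66.86688757966505, -0.8219105710909789], [-21.49842506343695, -0.8150441191885343], [-21.488562149282252, -22.9202677315156], [-66.84961225916597, -22.868287396852935]]
red 153.0 [[-38.248470726486225, 56.89581355465874], [41.95764447554012, 57.17938965286583], [41.9570916130366, 34.60609577799275], [-38.23565683404865, 34.42815524120537]]
red 32.5 [[-36.6168704861194, 30.524300700134077], [-24.70111950408451, 30.384703462267794], [-25.095330188324194, 0.5855619967884849], [-37.00789010233152, 0.7458760955084385]]
```

Run:
```python
from h import *
g=grab("top")['color']; o=cv2.imread("pics/top0.png")
d=np.abs(g.astype(int)-o).max(2)
print("bar region", d[185:232,334:349].max(), (d[185:232,334:349]>25).sum())
for nm,(x0,y0,x1,y1) in dict(tub=(212,175,264,230),jar=(272,142,304,176),can=(256,242,284,270),spice=(390,140,415,168)).items(): print(nm,(d[y0:y1,x0:x1]>40).sum())
gg=cv2.cvtColor(g,cv2.COLOR_BGR2GRAY); oo=cv2.cvtColor(o,cv2.COLOR_BGR2GRAY)
for r in (192,208,224): print(r,oo[r,328:354].tolist(),gg[r,328:354].tolist())
```

```text
bar region 43 1
tub 0
jar 0
can 0
spice 0
192 [77, 78, 78, 78, 79, 79, 79, 79, 81, 13, 5, 9, 11, 14, 16, 11, 8, 33, 96, 92, 90, 90, 89, 89, 85, 84] [82, 82, 82, 82, 82, 82, 82, 83, 85, 13, 6, 10, 13, 15, 15, 11, 9, 33, 100, 96, 94, 95, 93, 92, 90, 87]
208 [12, 13, 10, 14, 14, 15, 16, 11, 4, 10, 12, 13, 14, 11, 3, 27, 122, 157, 153, 152, 153, 153, 153, 152, 153, 154] [13, 13, 13, 16, 16, 15, 17, 13, 6, 9, 16, 16, 15, 13, 2, 40, 165, 162, 159, 158, 158, 157, 158, 157, 158, 160]
224 [93, 94, 95, 95, 82, 66, 5, 12, 14, 16, 16, 11, 6, 26, 121, 158, 154, 153, 152, 151, 152, 152, 152, 153, 152, 112] [70, 100, 102, 101, 79, 54, 4, 10, 14, 16, 14, 11, 5, 28, 127, 164, 159, 158, 158, 158, 158, 159, 158, 160, 157, 116]
```

The bar is exactly where it started, so the lever is back at rest. The pin is home and the bystanders have not moved. I'm handing the job in.

```bash
python3 -c "
from workcell import env
print(env.job_done())"
```

```text
the job is handed in; nothing more can be done
None
```

I pushed the pusher back to its rear stop, pinned it to the handle, swung the handle to its forward stop and let it spring back, then handed the job in at about 31 s; camera checks showed pin home, handle at rest and bystanders unmoved, but no verdict was returned.

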